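# Index the covered plate into the reader

### The job

The microplate in the reader's sliding carrier is ready to be read: gently lower the grey cover fully shut over it while the carrier stays locked where it is, then pull up the red plunger knob, slide the carrier towards the reader to the very next hole of the index bar and no further, and let the pin drop fully home there. Finish while still holding the red knob with the pin home: do not let go of it. Leave everything else on the bench where it is.

Things in the scene. Friction and masses are not known exactly. Their poses are not given: they have to be found in the camera images.
- reader: Dark navy plate reader, fixed. Origin on the bench (z=0) under the middle of its front face; x points into the housing (the way the carrier slides in), z up. Housing, mm: x 0 to 380, y -190 to 190, front 120 high, then a sloping panel rising to 195 at x=160. In front, a deck with two guide shafts: x -295 to 0, y -105 to 75, 16 high (end block 38). 'Reader frame' below means this.
- carrier (a joint): Travel of the aluminium plate carrier along the reader's x (m): 0 = start, pin in the outermost hole; 0.036 = next hole; grows towards the reader, ends at 0.112. About 0.5 kg, 1.5 N friction. Cannot move with the pin in a hole (1 mm play). At 0 its tray spans x -160 to -10, y -57 to 57 (reader frame), 60 mm high; the open cover would strike the reader's front.
- next_hole (a point): Mouth centre of the index bar's second hole, where the pin must end; reader frame x=-149, y=-85, z=30 mm; fixed, reader's axes. The aluminium bar (x -215 to -30, y -98 to -72, top at 30) has four round 7.5 mm holes 36 mm apart: x=-185 (start), -149, -113, -77.
- cover (a joint): Opening of the grey light-shield cover (rad): 0 = fully shut, flat on the tray, top face 68 mm above the bench; starts at 1.1 to 1.6, about upright. A friction hinge holds it at any angle; 1 to 2 N at its free edge swings it.
- cover_hinge (a point): Middle of the cover's hinge line: reader frame x=-85 (at carrier 0), y=57, z=60.5 mm; the line runs along the reader's x. Cover: slab 150 mm along the hinge, reaching 114 mm from it, 7 thick, outer face 7.5 mm off the hinge line. Open it stands up from the hinge; it closes by swinging over towards the reader's -y.
- cover_edge (a point): Outer edge of the black finger tab (44 mm long, 5 mm thick) in the middle of the cover's free edge, 131 mm from the hinge line.
- lock_pin (a joint): Lift of the spring-loaded pin (m): 0 = fully home in a hole, top stop at 0.012. The round-nosed 6 mm pin reaches 8 mm into the hole: it is clear above 0.008, and resting on the bar between holes it reads 0.008. The spring pushes it down with 4 N at 0, 7 N at 0.012.
- lock_knob: Red ribbed plunger knob: upright cylinder, 26 mm diameter, 24 high, origin at its underside's centre, 63 mm above the bench with the pin home; reader frame x=-185 (at carrier 0), y=-85. Rises with the pin, travels with the carrier. It stands over the carrier's flat crossbar (x -205 to -160, y -105 to 45, top 41 mm high); below it only a 16 mm barrel on a nut.
- spare_plate: White 96-well plate, 128 x 86 x 14.5 mm, lying on the bench off the deck's outer end; leave it.
- reagent: Small amber bottle with white cap, 38 mm in diameter, 85 mm high, on the bench close beside the deck on the reader's -y side, near its front; leave it.
- tip_box: Blue pipette-tip box, 120 x 82 x 58 mm, on the bench beside the deck on the reader's +y side, behind the cover; leave it.
- pen_blue: Blue pen, 140 mm, on the teal clipboard; leave it.
- pen_teal: Teal pen, 140 mm, on the teal clipboard; leave it.
- mouse: Black computer mouse on a teal pad; leave it.
- timer: White lab timer, 62 x 66 x 18 mm, lying on the bench; leave it.

How it is judged (in metres and radians):
On the way, in this order (a step that is already met when the one before it is completed fails the run):
1. the cover is fully shut while the carrier is still locked in the first hole (value of joint cover below 0.05 rad and value of joint carrier below 0.004 m and value of joint lock_pin below 0.002 m), for 0.2 s.
2. the knob is pulled up so that the pin is clear of the first hole, with the cover shut (value of joint lock_pin above 0.007 m and value of joint carrier below 0.02 m and value of joint cover below 0.05 rad), for 0.1 s.
At the end, for the whole second after the job is handed in: The cover is shut (within 0.05 rad), the carrier is at the next hole (travel 36 mm within 2.5 mm), the pin is home in it (within 2 mm), and the fingers still hold the knob between them (grasp point within 40 mm of the centre of its underside, more than 3 N of contact) (value of joint cover below 0.05 rad and value of joint carrier between 0.0335 and 0.0385 m and value of joint lock_pin below 0.002 m and contact force between the fingers and lock_knob above 3 N and distance between the grasp point and lock_knob below 0.04 m); the arm keeps its last pose, push and grip.
It fails at once if the cover is slammed (still closing faster than 3 rad/s when within 0.3 rad of shut) (value of joint cover below 0.3 rad and velocity of joint cover below -3 rad/s).
It fails at once if the carrier is pushed more than 10 mm past the next hole (value of joint carrier above 0.046 m).
It fails at once if something else on the bench is moved by more than 30 mm or the bottle is knocked over (distance of any of spare_plate, reagent, tip_box, pen_blue, pen_teal, mouse, timer from where it was at the start of the episode above 0.03 m or angle between reagent's own z axis and vertical above 0.5 rad).
It also fails if it takes over 54 s, if anything falls off the work surface, if the arm or the gripper's body presses on something with over 40 N, if the wrist force passes 120 N, or if a joint passes its speed limit or range.

### The arm

A 6-joint arm with a two-finger parallel gripper is mounted at the origin on the work surface. World frame = base frame: x ahead of the robot, y to its left, z up, the work surface at z = 0. Lengths are in mm, angles in degrees, forces in N, time in s.
With the tool pointing down it reaches from about 400 to 825 mm from the base axis. Payload 7 kg.
Tool frame: the origin (TCP) lies between the finger pads; the fingertips stand 14 mm ahead of it and the grasp point (between the pads) lies 5 mm behind it; x points along the fingers, y is the direction in which the jaws open and shut, and the axes are right-handed (so a half turn about x gives the same grasp; the last joint's range is limited). The gripper opens to 88 mm and grips with 3 to 60 N. Pads are 19 mm wide; open, the fingers measure 130 mm over their backs; the gripper's body (78 mm by 193 mm) begins 47 mm behind the grasp point.
Start: joints at [85.548, 20.546, 0.682, 0, -70.136, -16.507], TCP at [241.452, 630.314, 240.561] pointing down, gripper open.
Joint ranges: [-176.03, 176.03], [-82.01, 121.73], [-58.28, 71.71], [-173.87, 95.51], [-174.79, -0.11], [-173.66, 173.66]. Speed limits (degrees/s): [136.94, 136.94, 172.46, 180, 180, 180].

### API

Orientations are given as [roll, pitch, yaw] about the fixed x, y, z axes, in that order (R = Rz(yaw) Ry(pitch) Rx(roll)).
In Python, from station import env, fingers, optics gives the robot as it stands. Calls block until the motion is done:
- env.goto(position, orientation): joint-space move of the TCP to a pose.
- env.move_straight(position, rot=None, speed=150, threshold=None): straight line of the TCP; rot=None keeps the orientation; speed is the mean speed in mm/s. With threshold (N) it stops when the force on the tool has changed by that much, and returns True; else False.
- env.move_j(angles): joint-space move.
- fingers.move_gripper(opening): finger opening in mm; the grip force is fixed at half the most; returns when the fingers have stopped.
- env.pause(seconds).
- env.solve_ik(position, orientation): joint angles nearest the present ones, or None.
- env.state(): the state.
- optics.capture(name): name is "side" or "top"; returns a dict with "frame" (480x640x3 uint8, red, green, blue), "depth" (480x640 float32, mm along the optical axis (not along the pixel's ray), 0 where there is no reading), "intrinsics" (3x3 intrinsics, pixels), "extrinsics" (4x4, takes a point from camera to world coordinates). Camera axes: x right, y down, z forward; pixel columns grow to the right and rows downward; lengths in mm; the calibration is good to about 2 mm. A picture is of the moment at which its call begins.
A pose or a line that the arm cannot do raises env.PlanningError and nothing moves.
- env.close_job(): hands the job in, once; it reports no verdict.
The state is a dict: "time": time; "q": joint angles; "qvel": joint speeds; "joint_torque": joint torques, N m; "tcp_pos": TCP position; "tcp_rot": TCP orientation; "ft_force": force on the tool from outside, world axes, zero at the start; "wrist_torque": the same for the moment, N m; "grip_width": finger opening in mm.
Only numpy, scipy, OpenCV 4.12 (cv2) and the standard library are available. Lean on these libraries where they do the work, as an engineer would, in place of code of your own. Each camera call takes 0.05 s, during which the arm holds its last target. There are 200 camera calls.

## Working session

There is one attempt and no reset: what is moved stays moved. The work goes in short steps, each a Python script; the robot and the scene stay as the last script left them, time stands still between calls to the robot, and variables do not carry over. Pictures are saved under pics/ and viewed, about 8 in all and at most 12, crops included, and the job is handed in when it is done.

```bash
ls; mkdir -p pics; cat > h.py <<'E'
import numpy as np, cv2
from station import env, fingers, optics
def cap(n, save=None):
    c=optics.capture(n)
    if save: cv2.imwrite('pics/'+save, c['frame'][:,:,::-1])
    return c
def pts(c):
    K=np.array(c['intrinsics']);T=np.array(c['extrinsics']);d=c['depth']
    v,u=np.mgrid[:480,:640]
    P=np.stack([(u-K[0,2])/K[0,0]*d,(v-K[1,2])/K[1,1]*d,d],-1)
    return P@T[:3,:3].T+T[:3,3]
E
python3 - <<'E'
from h import *
a=cap('top','top1.png');b=cap('side','side1.png')
for n,c in(('t',a),('s',b)):
    np.savez(n+'1.npz',**{k:np.array(v) for k,v in c.items()}); print(np.round(c['extrinsics'],2).tolist(), np.array(c['intrinsics']).tolist())
im=np.hstack([cv2.resize(x['frame'][:,:,::-1],(400,300)) for x in(a,b)])
print(env.state())
E
```

```text
pics
[[-0.02, -1.0, 0.05, 491.9], [-1.0, 0.03, 0.02, 144.56], [-0.02, -0.04, -1.0, 933.5], [0.0, 0.0, 0.0, 1.0]] [[458.02910521496426, 0.0, 321.29924571138025], [0.0, 458.02910521496426, 241.07539836051734], [0.0, 0.0, 1.0]]
[[0.71, -0.51, 0.49, 16.02], [-0.71, -0.49, 0.51, -381.66], [-0.02, -0.71, -0.71, 803.72], [0.0, 0.0, 0.0, 1.0]] [[554.3038945976031, 0.0, 315.77388253815275], [0.0, 554.3038945976031, 244.36395550915475], [0.0, 0.0, 1.0]]
{'time': 0.1, 'q': array([ 8.55490164e+01,  2.05891536e+01,  6.38103528e-01, -1.58465670e-02,
       -7.01360673e+01, -1.65043507e+01]), 'qvel': array([-0.02298219, -0.13279039,  0.01257513,  0.08884546, -0.07918253,
        0.05418014]), 'joint_torque': array([-1.08256121e-03, -5.84162378e+01,  2.93748379e+01,  7.01537713e+00,
        1.01253827e-02, -5.06592801e-05]), 'tcp_pos': array([241.32022879, 629.93840687, 239.69475076]), 'tcp_rot': array([  96.80168305,   89.91161771, -104.15904707]), 'ft_force': array([ 0.11942556,  0.2795361 , -0.17392607]), 'wrist_torque': array([-0.01421376, -0.08777067, -0.03792567]), 'grip_width': 88.04303805630813}
```

View pics/top1.png

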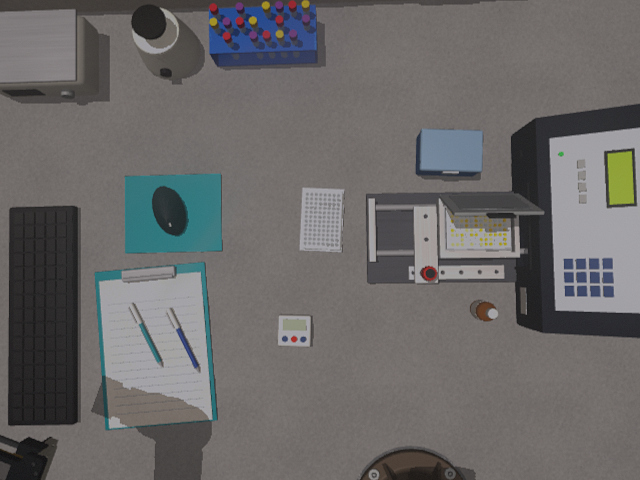

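View pics/side1.png

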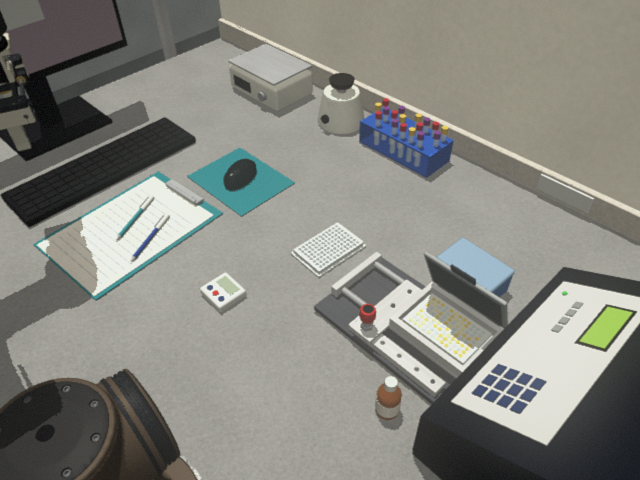

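The top view shows the knob at (429,273), the index bar running to (504,272), the upright cover at about (490,203) and the bottle at (487,312). In the side view the knob is at (367,314) and the cover tab at (462,273). Next I measure these.

```bash
cat > meas.py <<'E'
from h import *
def ray(c,u,v,z):
    K=c['intrinsics'];T=c['extrinsics']
    d=T[:3,:3]@np.array([(u-K[0,2])/K[0,0],(v-K[1,2])/K[1,1],1]);o=T[:3,3]
    return o+d*(z-o[2])/d[2]
E
python3 - <<'E'
from meas import *
for n,box in(('t',(405,440,255,290)),('s',(340,400,290,345))):
    c=np.load(n+'1.npz');P=pts(c);f=c['frame'].astype(int)
    m=(f[...,0]>90)&(f[...,1]<60)&(f[...,2]<70)
    m|=(f[...,0]>2.2*f[...,1])&(f[...,0]>60)
    k=np.zeros_like(m);k[box[2]:box[3],box[0]:box[1]]=1;m&=k
    Q=P[m];Q=Q[np.isfinite(Q).all(1)]
    top=Q[Q[:,2]>82]
    v,u=np.nonzero(m)
    print(n,'knob n',m.sum(),'top mid',(top.min(0)+top.max(0))/2,top.min(0),top.max(0),'uv',u.min(),u.max(),v.min(),v.max())
c=np.load('t1.npz');P=pts(c);g=cv2.cvtColor(c['frame'],cv2.COLOR_RGB2GRAY)
m=((g>130)&(np.abs(P[...,2]-30)<6)).astype(np.uint8);k=np.zeros_like(m);k[260:290,400:520]=1;m*=k
v,u=np.nonzero(m);Q=np.array([ray(c,a,b,30)[:2] for a,b in zip(u,v)])
print('bar',len(u),cv2.minAreaRect(Q.astype(np.float32)))
r=cv2.fitLine(Q.astype(np.float32),cv2.DIST_L2,0,.01,.01).ravel();print(r,np.degrees(np.arctan2(r[1],r[0])))
# reader front: housing points at height >100, box of deck
for n in 'ts':
    c=np.load(n+'1.npz');P=pts(c);f=c['frame'].astype(int)
    Z=P[...,2];R=(P[...,0]>300)&(P[...,0]<720)
    cov=(Z>75)&(Z<215)&(P[...,0]>480)&(P[...,0]<640)&(P[...,1]>-255)&(P[...,1]<-60)
    Q=P[cov];print(n,'cover',len(Q),Q.min(0),Q.max(0))
    w=np.linalg.svd(Q-Q.mean(0),full_matrices=False);print(' normal',w[2][2],'centre',Q.mean(0),'sv',w[1])
    h=Q[Q[:,2]>Q[:,2].max()-8];print(' topedge',h.mean(0))
c=np.load('t1.npz');P=pts(c)
F=[]
for v in range(125,320,12):
    row=P[v,500:560];i=np.argmax(row[:,2]>90)
    F.append([*row[i]])
print(np.round(F,0).tolist())
cv2.imwrite('pics/crop1.png',cv2.resize(c['frame'][180:325,360:560,::-1],(800,580),interpolation=cv2.INTER_CUBIC))
E
```

```text
t knob n 88 top mid [466.42664359 -33.74475064  86.59854746] [455.33865297 -46.22506929  82.29603723] [477.51463422 -21.26443199  90.9010577 ] uv 422 436 266 279
s knob n 60 top mid [466.50390323 -35.19787267  87.21133064] [454.95104819 -46.3014811   84.61516794] [478.05675827 -24.09426424  89.80749334] uv 361 374 304 321
bar 831 ((465.1161193847656, -96.75967407226562), (183.18136596679688, 24.815750122070312), 89.27924346923828)
[ 1.57271847e-02  9.99876320e-01  4.64788300e+02 -1.18509285e+02] 89.098854
t cover 5020 [ 480.00766461 -254.96205509   75.2144874 ] [639.95723358 -60.16875944 186.19888779]
 normal [-0.11796158  0.12518705 -0.98509556] centre [ 566.5688348  -195.23804215  126.07241567] sv [4093.62628662 2697.81191336 1614.18328595]
 topedge [ 558.26717017 -135.22744519  181.52289664]
s cover 3965 [ 480.06327649 -254.99155474   75.01934157] [639.97990433 -60.27697977 184.68370805]
 normal [-0.29913273  0.08299637 -0.95059519] centre [ 566.68261003 -186.13027646  131.91098135] sv [3689.46294286 2117.25325207 1344.77588526]
 topedge [ 558.30739606 -136.71218065  181.24104703]
[[733.0, -221.0, 94.0], [712.0, -223.0, 92.0], [689.0, -222.0, 92.0], [667.0, -222.0, 93.0], [645.0, -221.0, 93.0], [623.0, -222.0, 90.0], [602.0, -166.0, 91.0], [574.0, -142.0, 154.0], [557.0, -220.0, 90.0], [535.0, -221.0, 91.0], [513.0, -221.0, 93.0], [491.0, -220.0, 92.0], [492.0, 145.0, 933.0], [448.0, -219.0, 94.0], [426.0, -218.0, 94.0], [404.0, -219.0, 91.0], [383.0, -219.0, 93.0]]
```

View pics/crop1.png

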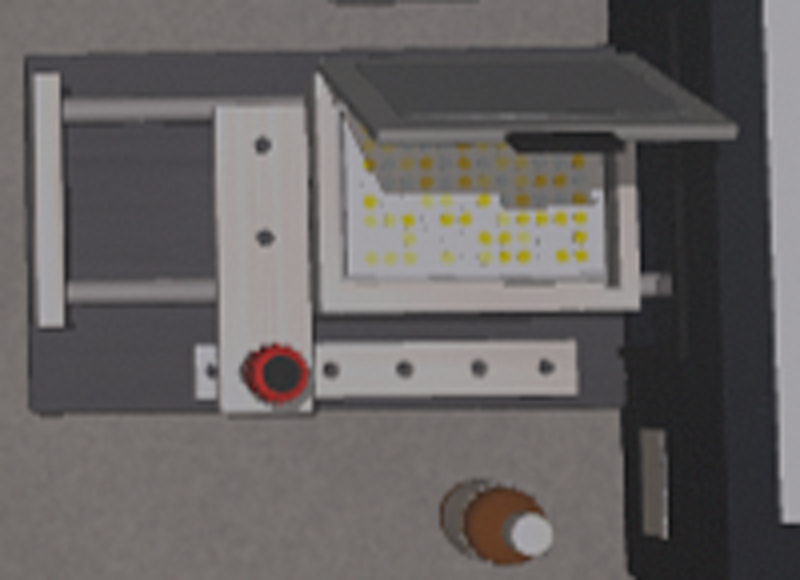

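Both views agree. The reader's origin is near (549,-220.5), with its x axis along about -y world (yaw about -90.7°). The cover is open about 1.19 rad. Next I close the cover.

```bash
cat > close.py <<'E'
from h import *
rot=[0,90,179.3]; H=np.array([607.2,60.5]); y=-118
def tcp(t,r=105):
    p=H+r*np.array([-np.cos(t),np.sin(t)])+7.5*np.array([np.sin(t),np.cos(t)])
    return [p[0]+9.5,y,p[1]+14]
E
python3 - <<'E'
from close import *
s=tcp(1.36); a=[s[0]+5,y,s[2]+60]
for r in([0,90,179.3],[0,90,-.7]): print(env.solve_ik(a,r), env.solve_ik([466,-34,80],r))
fingers.move_gripper(0)
env.goto(a,rot); st=env.state();f0=st['ft_force'];print(st['time'],st['tcp_pos'],f0,st['grip_width'])
env.move_straight(s,speed=80)
for t in np.arange(1.2,0.1,-.15):
    env.move_straight(tcp(t),speed=50); st=env.state();print(round(t,2),round(st['time'],2),(st['tcp_pos']-tcp(t)).round(1),(st['ft_force']-f0).round(1))
p=tcp(0);p[2]-=3
print(env.move_straight(p,speed=20,threshold=12)); st=env.state();print(st['time'],st['tcp_pos'],(st['ft_force']-f0).round(1))
cap('side','side2.png')
E
```

```text
[  7.06791878  15.33661109  -7.00002642   0.         -67.66336249
  82.23208122] [ 20.06306369  11.15377647 -36.93380137   0.         -41.91242215
  69.23693631]
[  7.06791878  15.33661109  -7.00002642   0.         -67.66336249
 -97.76791878] [  20.06306369   11.15377647  -36.93380137    0.          -41.91242215
 -110.76306369]
4.45 [ 607.26279623 -117.34701674  238.73130805] [ 0.171636   -0.48754739  0.63215213] 0.46570450312030687
1.2 5.83 [-0.1 -0.   0.4] [ 0.1  0.9 -0.7]
1.05 6.3 [-0.4 -0.  -0.1] [-0.3 -0.  -0.2]
0.9 6.77 [-0.4 -0.  -0.1] [-0.3  0.1 -0.4]
0.75 7.23 [-0.4 -0.1 -0.1] [0.  0.2 0.1]
0.6 7.7 [-0.3 -0.  -0.2] [ 0.5  0.2 -0.1]
0.45 8.17 [-0.3 -0.1 -0.2] [-0.2  0.6 -1.3]
0.3 8.63 [-0.3 -0.  -0.3] [-0.7 -0.2 -0.3]
0.15 9.1 [-0.3 -0.1 -0.3] [ 0.3  1.1 -1.6]
True
9.8667 [ 512.18871089 -118.21150326   82.09994725] [-1.7  0.9  7.5]
```

View pics/side2.png

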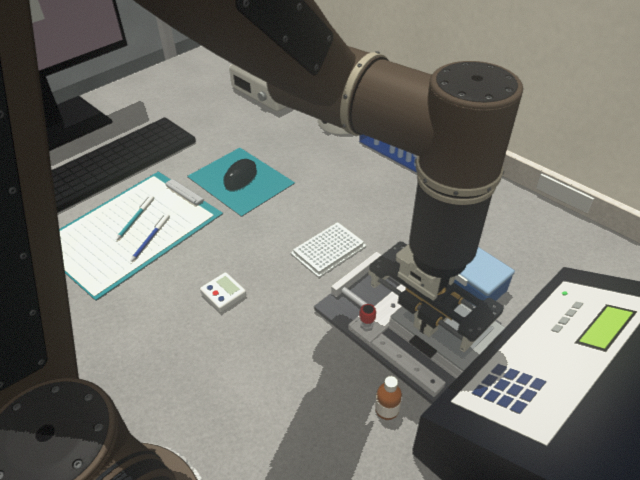

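The side view shows the cover lying flat under the fingers, with its tab near (424,346). Contact came at tip height 68 mm, which matches fully shut. I'll press briefly, lift, check, and go to the knob.

```bash
python3 - <<'E'
from close import *
from meas import ray
p=env.state()['tcp_pos']
env.pause(.4)
env.move_straight(p+[0,0,60],speed=100)
fingers.move_gripper(88)
K=[466.4,-34.5]
env.goto([*K,150],rot)
c=cap('side','side3.png');P=pts(c)
Q=P[(abs(P[...,0]-540)<40)&(abs(P[...,1]+150)<45)&(P[...,2]>40)&(P[...,2]<100)]
A=np.c_[Q[:,:2],np.ones(len(Q))];print('cover plane',len(Q),np.linalg.lstsq(A,Q[:,2],rcond=None)[0],np.median(Q[:,2]))
f=c['frame'].astype(int);m=(f[...,0]>2.2*f[...,1])&(f[...,0]>60)&(abs(P[...,0]-466)<40)&(abs(P[...,1]+35)<40)&(P[...,2]>55)
q=P[m];print('knob',m.sum(),q.min(0),q.max(0))
print(env.state()['time'],env.state()['tcp_pos'])
E
```

```text
cover plane 2295 [9.80555003e-03 1.40615893e-03 6.43539415e+01] 69.42756441950473
knob 34 [454.3588624  -46.87077096  74.19278366] [470.74240874 -26.69059438  90.09949078]
13.0333 [466.73303451 -34.18761137 150.34146984]
```

View pics/side3.png

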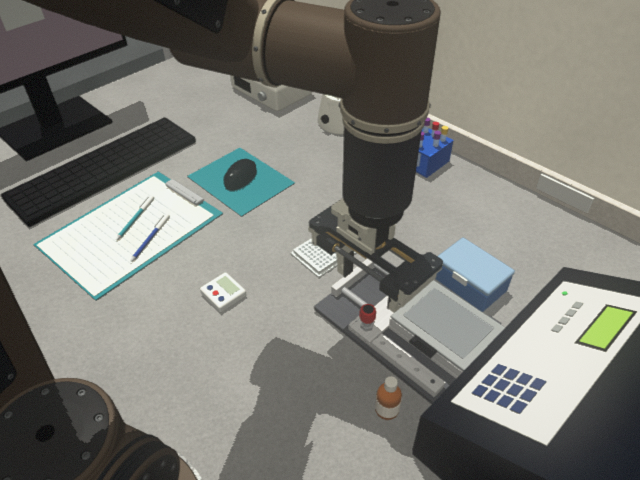

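The side view shows the cover flat at about (450,320), with plane slope 0.01 and top at 69 mm. The knob is free at (367,314) below the fingers. Next I grip it and lift.

```bash
python3 - <<'E'
from close import *
def s(n):
    st=env.state();print(n,round(st['time'],2),st['tcp_pos'].round(1),(st['ft_force']-f0).round(1),round(st['grip_width'],1))
f0=env.state()['ft_force']
env.move_straight([466.4,-34.5,71],speed=80);s('down')
fingers.move_gripper(15);s('grip')
p=env.state()['tcp_pos']
for d in(3,6,9,10.5):
    env.move_straight(np.r_[466.4,-34.5,71+d],speed=20);s(d)
env.pause(.3);s('h')
c=cap('side','side4.png');cv2.imwrite('pics/crop4.png',cv2.resize(c['frame'][240:420,280:520,::-1],(800,600)))
E
```

```text
down 14.17 [466.8 -34.4  71.4] [1.5 0.1 0.5] 87.6
grip 15.18 [466.4 -34.5  71. ] [1.3 1.5 0.4] 25.3
3 15.47 [466.4 -34.5  73.9] [ 3.1 -0.7 -5.7] 25.4
6 15.78 [466.4 -34.5  77. ] [ 2.9  0.1 -6. ] 24.9
9 16.07 [466.4 -34.5  80.1] [ 3.3  0.2 -6.6] 25.3
10.5 16.32 [466.3 -34.5  81.5] [ 3.8  0.9 -6.4] 25.3
h 16.62 [466.3 -34.5  81.4] [ 3.5  0.8 -7.5] 25.3
```

View pics/crop4.png

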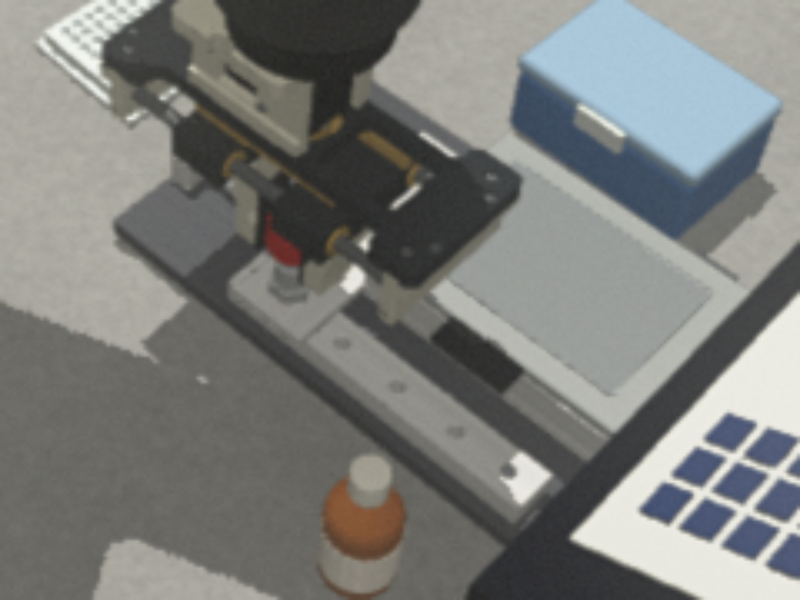

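The crop shows the knob raised with the barrel exposed below it at (287,275), and lift force rising to 7.5 N. Next I slide 36 mm and lower in small steps.

```bash
python3 - <<'E'
from close import *
f0=np.array([.2,-.5,.6])
def s(n):
    st=env.state();print(n,round(st['time'],2),st['tcp_pos'].round(1),st['ft_force'].round(1),round(st['grip_width'],1))
s('0')
A=np.array([466.4,-34.5]);rx=np.array([-.012,-1])
q=A+36*rx
env.move_straight([*q,81.5],speed=25);env.pause(.3);s('slid')
for z in(79.5,78.5,77.5,76.5,75.5):
    env.move_straight([*q,z],speed=10);env.pause(.15);s(z)
    if env.state()['ft_force'][2]>6: break
E
```

```text
0 16.68 [466.4 -34.5  81.4] [ 2.3 -0.  -7.6] 25.1
slid 18.57 [465.9 -70.6  81.5] [ 1.6 -1.4 -6.1] 25.1
79.5 19.07 [465.9 -70.5  79.5] [ 0.5 -1.4 -6.3] 25.4
78.5 19.47 [466.  -70.5  78.5] [ 1.1 -1.4 -5.1] 25.8
77.5 19.87 [465.9 -70.5  77.5] [ 1.2 -1.1 -6.4] 24.9
76.5 20.27 [465.9 -70.5  76.5] [ 0.7 -0.5 -5.2] 25.1
75.5 20.67 [466.  -70.5  75.5] [ 1.2 -1.6 -4.8] 25.5
```

The spring force is still falling smoothly below 8 mm lift, so the pin is entering the hole. Lowering to home.

```bash
python3 - <<'E'
from close import *
from meas import ray
def s(n):
    st=env.state();print(n,round(st['time'],2),st['tcp_pos'].round(1),st['ft_force'].round(1),round(st['grip_width'],1))
q=[465.97,-70.5]
for z in(74,73,72,71,70.3):
    env.move_straight([*q,z],speed=10);env.pause(.2);s(z)
c=cap('side','side5.png');t=cap('top')
cv2.imwrite('pics/crop5.png',cv2.resize(c['frame'][240:420,280:520,::-1],(800,600)))
P=pts(c);f=c['frame'].astype(int);m=(f[...,0]>2.2*f[...,1])&(f[...,0]>60)&(abs(P[...,0]-466)<40)&(abs(P[...,1]+70)<40)
v,u=np.nonzero(m);q=P[m];print('knob',m.sum(),q.min(0),q.max(0),u.min(),u.max(),v.min(),v.max())
Q=P[(abs(P[...,0]-540)<40)&(abs(P[...,1]+190)<30)&(P[...,2]>40)&(P[...,2]<90)]
A=np.c_[Q[:,:2],np.ones(len(Q))];print('cover',len(Q),np.linalg.lstsq(A,Q[:,2],rcond=None)[0],np.median(Q[:,2]))
E
```

```text
74 21.17 [466.  -70.5  74. ] [ 0.7 -1.5 -4.6] 25.4
73 21.62 [466.  -70.5  73. ] [ 0.9 -1.3 -5. ] 25.1
72 22.07 [466.  -70.5  72. ] [ 1.3 -0.5 -5. ] 25.4
71 22.52 [466.  -70.5  71. ] [ 0.2  0.2 -2.6] 25.4
70.3 22.97 [466.  -70.5  70.9] [-4.6  0.9  5.3] 25.7
knob 53 [451.77735966 -80.58101429  66.97008795] [463.41324863 -59.87842959  87.28810322] 377 385 319 335
cover 1294 [ 9.14432523e-03 -1.24470843e-03  6.42566610e+01] 69.47792546523601
```

View pics/crop5.png

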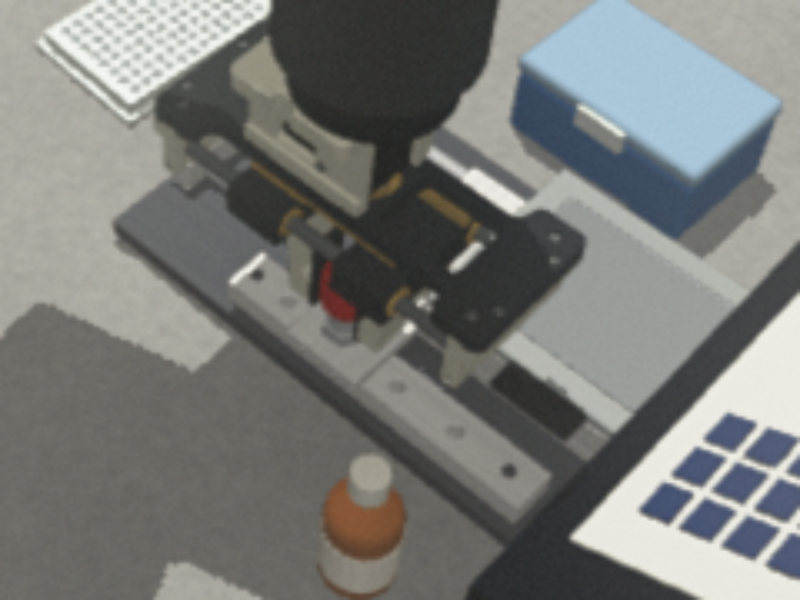

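The crop shows the knob down low between the fingers at (340,295). Only three bar marks remain ahead of the crossbar, at (397,385), (456,430) and (508,470), against four before, so it advanced exactly one hole. The pin hit a hard stop at z=70.9, the height at which I first gripped it. Handing in with the grip held.

```bash
python3 - <<'E'
from h import *
env.close_job()
E
```

```text
the job is handed in; nothing more can be done
```

I closed the cover, moved the carrier to the next hole and let the pin drop home. I handed in at about 23 s of the 54 s allowed, with the gripper still holding the red knob. The hand-in gives no verdict, so what follows is from my own checks.

- **Cover:** I swung it down at about 0.3 rad/s. It met the tray with the fingertips at 68 mm, the height of a fully shut cover. In the depth images it was still flat after the slide, with a slope of about 0.01 rad and its top at about 69 mm.
- **Knob and slide:** I gripped the knob at z = 71 mm and lifted it about 10.5 mm, with the pull rising to about 7 N. I then slid it 36 mm and lowered it in small steps.
- **Pin home:** The spring load faded smoothly and the knob met a firm stop at z = 70.9 mm, the height where I first gripped it. The last picture shows the carrier one hole further along the bar.
- **Final hold:** The finger opening was 25.7 mm around the 26 mm knob, with about 5 N pressing down on it. I couldn't measure the squeeze on the knob directly.
- **Rest of the bench:** The bottle, tip box and spare plate look unmoved in the last picture. The pens, mouse and timer were outside it; the arm never worked near them, but I did not check them again at the end.

No check failed or disagreed with another.

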